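Lever open the hinged mould and take out the moulding

TASK

Pick up the prying blade from its mat, push it into the notch at the front of the shut mould and lever the cover up with it, keeping the gripper itself off the mould until the blade has broken it open; swing the cover back past upright so that it stays open. Lay the blade flat back on the rubber mat, then take the grey moulding out and set it down in the tray. Set both down rather than dropping them, and leave the other things on the bench where they are.

Things in the scene. Friction and masses are not known exactly. Their poses are not given: they have to be found in the camera images.
- mould: Metal hinged mould (steel below, aluminium cover), bolted down on a thin foot plate (170 x 150 x 4 mm). Lower half 130 mm (its x) by 110 mm (y), 40 mm high; origin at the centre of its underside, z up. Front face (with notch) at x = -65 mm, hinge along the rear edge at x = +65 mm. In its top centre is a cavity 68 mm (x) by 24 mm (y), 10 mm deep (floor 30 mm above the table).
- cover (a joint): Angle of the mould's cover, rad: 0 shut, grows as the front edge swings up and back about the rear hinge, 1.57 upright, stop at 1.9. The hinge is stiff: the cover stays at any angle where it is left; lifting it at the front edge takes up to about 5 N.
- cover_edge (a point): Middle of the cover's lower front edge, carried by the cover, 130 mm from the hinge line. The cover is 130 x 110 x 28 mm thick, without handle; shut, it fills heights 40 to 68 mm, flush with the lower half, this edge over the notch. Its flat underside has a central pocket 84 (x) by 60 (y) mm, 20 mm deep, leaving a 23 mm wide flat band along the front edge.
- notch (a point): Centre of the mouth of the prying notch in the mould's front face: 40 mm wide (mould's y), 10 mm high (30 to 40 mm above the table, the cover's flat underside is its roof), 23 mm deep towards the mould's +x. Its frame is the mould's.
- hinge (a point): Middle of the hinge line, at the mould's rear edge, 40 mm above the table, level with the cover's underside when shut; the line runs along the mould's y.
- blade: Prying blade lying flat: wooden handle 16 mm wide, 22 mm tall, from x = -75 to +25 mm of its origin, then a steel blade 24 mm wide, 3 mm thick, to its tip at x = +95 mm, level with the handle's underside. Origin on the handle's underside, 10 mm behind the centre of mass; x to the tip, z up. About 150 g. Starts lying along the mat's length.
- blade_tip (a point): Middle of the blade's tip edge, at half its 3 mm thickness (95 mm ahead of the blade's origin, 1.5 mm above its underside).
- mat: Flat black rubber mat, 240 mm (x) by 120 mm (y), 4 mm thick, fixed; origin at the centre of its underside. To the left or the right of the mould.
- tray: Open white plastic tray, 180 mm (x) by 150 mm (y) outside, 35 mm high, walls and floor 4 mm, fixed; origin at the centre of its underside. On the other side of the mould from the mat.
- moulding: Grey plastic furniture pull, a plain rounded bar 64 mm (its x) by 20 mm (its y) by 26 mm high, about 40 g; origin at the centre of its underside. It starts loose in the mould's cavity, along the mould's x, standing 16 mm proud of the lower half once the cover is open.
- jar: Bystander: closed jar, 68 mm across, 100 mm tall; origin at the middle of its underside.
- can: Bystander: steel can, 60 mm across, 110 mm tall; origin at the middle of its underside.
- carton: Bystander: cardboard carton, 70 x 100 x 50 mm tall; origin at the middle of its underside.
- wrench: Bystander: wrench lying flat; origin at the underside near its middle.
- screwdriver: Bystander: screwdriver lying flat; origin at the underside near its middle.
- cup: Bystander: black mug, 72 mm across, 85 mm tall; origin at the middle of its underside.
- coupon: Bystander: flat grey plastic sample, 70 x 45 x 6 mm, near the robot's base; origin at the middle of its underside.
There are look-alikes about, which are no part of the job. Several things have the shape of the blade; the one meant has the colours described above.

How it is judged:
By the outcome, as a careful person would: the job done as asked, in the order asked, and still so for the second after the job is handed in, with the robot touching nothing.
It also fails if it takes over 67 s, if anything falls off the work surface, if the arm or the gripper's body presses on something with over 40 N, if the wrist force passes 120 N, or if a joint passes its speed limit or range.

ROBOT

A 6-joint arm with a two-finger parallel gripper is mounted at the origin on the work surface. World frame = base frame: x ahead of the robot, y to its left, z up, the work surface at z = 0. Lengths are in mm, angles in rad, forces in N, time in s.
With the tool pointing down it reaches from about 350 to 775 mm from the base axis. Payload 7.3 kg.
Tool frame: the origin (TCP) lies at the very end of the fingers, on their centre line; the grasp point (between the pads) lies 19 mm behind it; z points along the fingers, y is the line along which they close (so a half turn about z gives the same grasp; the last joint's range is limited). The gripper opens to 92 mm and grips with 3 to 60 N. Pads are 19 mm wide; open, the fingers measure 130 mm over their backs; the gripper's body (75 mm by 190 mm) begins 47 mm behind the grasp point.
Start: joints at [1.12, 0.342, 1.524, -0, 1.275, -0.146], TCP at [157.539, 500.826, 226.741] pointing down, gripper open.
Joint ranges: [-2.53, 2.53], [-0.77, 2.02], [0.04, 2.7], [-1, 4.14], [0.28, 2.66], [-3.11, 3.11]. Speed limits (rad/s): [2.57, 2.57, 3.14, 3.14, 3.14, 3.14].

INTERFACE

Orientations are given as [roll, pitch, yaw] about the fixed x, y, z axes, in that order (R = Rz(yaw) Ry(pitch) Rx(roll)).
In Python, from plant import * gives the robot as it stands.
- The arm moves only by the tool arm_command, never from a script. Its arguments are lists of equal length, an entry for each row: "gripper": the finger opening in mm, from 0 to 91.8; "dp": the shift along the tool's x, y, z in units of 25 mm (1.0 is 25 mm), a list of three; "twist": the turn about the tool's z in units of 5 degrees (1.0 is 5 degrees). A call has exactly 5 rows; each row shifts and turns the commanded pose from where the row before left it, along the tool's axes as they then stand; what a row does not reach is not made up. A row lasts 1/8 s, in which the tool goes at most 62.5 mm and 10.7 degrees, less where a joint would pass 70% of its speed; a pose out of reach is approached as far as the arm can. A call is refused whole if a number of a shift passes 1 or a number of a turn 1, either way. A call with a gripper value outside its range is refused whole. The fingers move at their own pace and stop on an object; the grip force is fixed at half the most. Time passes only in rows, so rows that do not move let the fingers close, or fill a call up. It gives the time, the measured TCP pose, the force, the opening and the grip force at its end, in the units of the state.
- get_obs(): the state, without advancing time (a new reading comes with each control period).
- capture(name): name is "side" or "top" or "wrist"; returns the picture (400x640x3 uint8, red, green, blue); there is no depth.
- get_calibration(name): a dict with "mtx" (3x3 intrinsics, pixels), "position" and "attitude" of the camera in the world; the wrist camera has in their place "mount" (4x4, takes a point from camera to tool coordinates, whose origin is the TCP and whose axes are the flange's). Camera axes: x right, y down, z forward; pixel columns grow to the right and rows downward; lengths in mm; the calibration is good to about 2 mm. A picture is of the moment at which its call begins: read the wrist's pose just before it. get_calibration takes no time and is no camera call.
- close_job(): hands the job in; it is judged then, once.
The state is a dict: "time": time; "joint_positions": joint angles; "dq": joint speeds; "tau": joint torques, N m; "tool_pos": TCP position; "tcp_rot": TCP orientation; "contact_force": force on the tool from outside, world axes, zero at the start; "moment": the same for the moment, N m; "grip_width": finger opening in mm; "finger_force": force on a finger pad.
Only numpy, scipy, OpenCV 4.12 (cv2) and the standard library are available. Lean on these libraries where they do the work, as an engineer would, in place of code of your own. Each camera call takes 0.05 s, during which the arm holds its last target. There are 200 camera calls.

## Working session

There is one attempt and no reset: what is moved stays moved. The work goes in short steps, Python scripts to look and compute and a tool call to move; the robot and the scene stay as the last step left them, time stands still between calls to the robot, and variables do not carry over. Pictures are saved under pics/ and viewed, at most 10 in all, crops included, and the job is handed in when it is done.

Besides the shell and the picture viewer there is one more tool, called by a JSON object that holds its "api" and its "payload". arm_command: Moves the arm, as the interface text tells. Its arguments: {"type":"object","properties":{"gripper":{"type":"array"},"dp":{"type":"array"},"twist":{"type":"array"}},"required":["gripper","dp","twist"]}

```bash
ls; mkdir -p pics
python3 - <<'E'
from plant import *
import cv2, numpy as np
o=get_obs(); print(o)
for n in ['top','side','wrist']:
    c=get_calibration(n); print(n,{k:np.round(v,3).tolist() for k,v in c.items()})
    if n!='wrist': cv2.imwrite(f'pics/{n}0.png',capture(n)[:,:,::-1])
E
```

```text
pics
{'time': 0.0, 'joint_positions': array([ 1.11999832e+00,  3.42710903e-01,  1.52501307e+00,  1.07111704e-06,
        1.27538433e+00, -1.46015353e-01]), 'dq': array([ 0.0004736 , -0.00075711,  0.0007329 ,  0.00071459,  0.00107005,
        0.0005046 ]), 'tau': array([-9.20278508e-04, -4.31234336e+01, -2.44217670e+01,  7.18332105e-02,
        5.58728934e-02, -1.21978260e-04]), 'tool_pos': array([157.35453908, 500.44326039, 226.05247147]), 'tcp_rot': array([-3.14009328e+00, -2.21535698e-04,  2.83680952e+00]), 'contact_force': array([ 0.06692723, -0.52866651, -0.24280259]), 'moment': array([-0.05650947, -0.01903797, -0.01810966]), 'finger_force': 0.0, 'grip_width': 91.58144827168846}
top {'mtx': [[392.066, 0.0, 319.859], [0.0, 392.066, 197.733], [0.0, 0.0, 1.0]], 'position': [380.878, -51.919, 1359.973], 'attitude': [-3.043, 0.029, -1.568]}
side {'mtx': [[499.775, 0.0, 325.584], [0.0, 499.775, 204.515], [0.0, 0.0, 1.0]], 'position': [786.982, -1533.224, 1199.742], 'attitude': [-2.211, 0.02, 0.16]}
wrist {'mtx': [[307.014, 0.0, 318.985], [0.0, 307.014, 197.785], [0.0, 0.0, 1.0]], 'mount': [[-0.001, -0.958, -0.287, 76.836], [1.0, -0.002, 0.0, -0.412], [-0.001, -0.287, 0.958, -158.661], [0.0, 0.0, 0.0, 1.0]]}
```

View pics/top0.png

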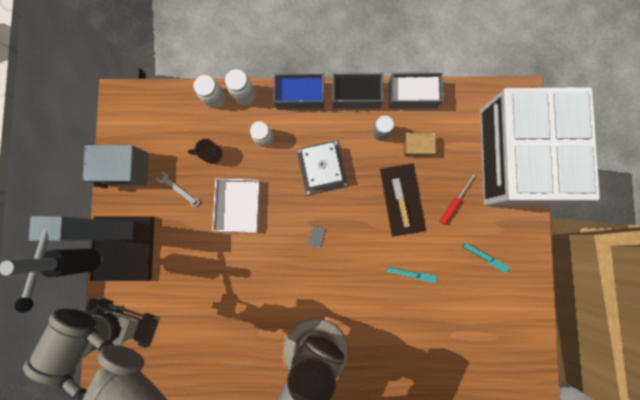

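View pics/side0.png

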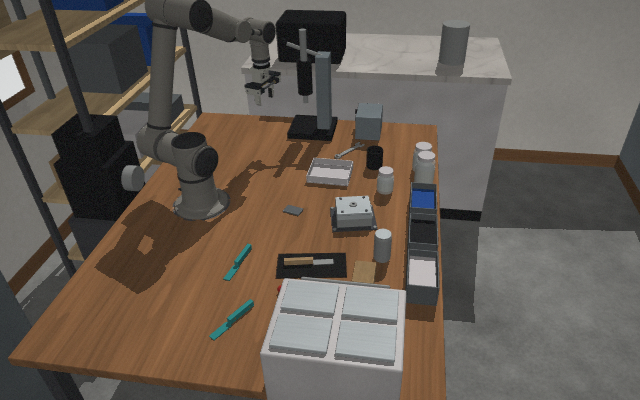

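```bash
cat > h.py <<'E'
from plant import *
import cv2, numpy as np
from scipy.spatial.transform import Rotation as Ro
def cam(n,o=None):
    c=get_calibration(n); K=np.array(c['mtx'])
    if n!='wrist': return K,Ro.from_euler('xyz',c['attitude']).as_matrix(),np.array(c['position'])
    R=Ro.from_euler('xyz',o['tcp_rot']).as_matrix(); M=np.array(c['mount'])
    return K,R@M[:3,:3],R@M[:3,3]+o['tool_pos']
def ray(C,px,z):
    K,R,p=C; px=np.atleast_2d(px).astype(float)
    d=np.c_[px,np.ones(len(px))]@np.linalg.inv(K).T@R.T
    return p+d*((z-p[2])/d[:,2:])
def proj(C,P):
    K,R,p=C; q=(np.atleast_2d(P)-p)@R@K.T; return q[:,:2]/q[:,2:]
def shot(n,name):
    o=get_obs(); I=capture(n); cv2.imwrite(f'pics/{name}.png',I[:,:,::-1]); return I,cam(n,o),o
def rect(mask,C,z,k=1):
    cs,_=cv2.findContours(mask.astype(np.uint8),cv2.RETR_EXTERNAL,cv2.CHAIN_APPROX_NONE)
    out=[]
    for c in sorted(cs,key=cv2.contourArea)[::-1][:k]:
        P=ray(C,c[:,0,:],z)[:,:2].astype(np.float32); out.append((cv2.minAreaRect(P),len(c)))
    return out
def show(o): print(round(o['time'],2),o['tool_pos'].round(1),o['tcp_rot'].round(3),'F',o['contact_force'].round(1),'w',round(o['grip_width'],1),round(o['finger_force'],1))
E
python3 - <<'E'
from h import *
C=cam('top'); I=cv2.imread('pics/top0.png'); hsv=cv2.cvtColor(I,cv2.COLOR_BGR2HSV)
def roi(m,x0,x1,y0,y1):
    z=np.zeros_like(m); z[y0:y1,x0:x1]=m[y0:y1,x0:x1]; return z
g=hsv[:,:,2]; 
print('mat',rect(cv2.morphologyEx(roi((g<60).astype(np.uint8),370,435,155,245),cv2.MORPH_CLOSE,np.ones((15,15))),C,4))
print('mouldcover',rect(roi(((g>150)&(hsv[:,:,1]<60)).astype(np.uint8),295,350,135,195),C,68))
print('tray',rect(roi(((g>120)&(hsv[:,:,1]<60)).astype(np.uint8),205,270,170,240),C,35))
print(ray(C,[[406,226],[401,205],[395,180]],10).round(0))
print(ray(C,[[384,128],[261,133]],105).round(0), ray(C,[[316,237]],5).round(0))
E
```

```text
mat [(((509.9851379394531, -298.04315185546875), (228.66085815429688, 110.32135772705078), 9.302229881286621), 188)]
mouldcover [(((623.5003662109375, -22.49127960205078), (133.66558837890625, 120.29330444335938), 12.336390495300293), 142)]
tray [(((486.7095642089844, 273.83087158203125), (154.03416442871094, 180.6842498779297), 88.12124633789062), 187)]
[[ 417. -307.   10.]
 [ 489. -291.   10.]
 [ 576. -272.   10.]]
[[ 733. -223.  105.]
 [ 719.  179.  105.]] [[379.   1.   5.]]
```

{"api": "arm_command", "payload": {"gripper": [90,90,90,90,90], "dp": [[-1,-1,0],[-1,-1,0],[-1,-1,0],[-1,-1,0],[-1,-1,0]], "twist": [0,0,0,0,0]}}

```text
time: 0.72
tool_pos: [239.5, 342.9, 226.5]
tcp_rot: [-3.141, -0.0, 2.837]
contact_force: [-0.0, 0.4, 0.3]
grip_width: 89.9
finger_force: 0.0
```

{"api": "arm_command", "payload": {"gripper": [90,90,90,90,90], "dp": [[-1,-1,0],[-1,-1,0],[-1,-1,0],[-1,-1,0],[-1,-1,0]], "twist": [0,0,0,0,0]}}

```text
time: 1.35
tool_pos: [321.2, 186.2, 226.6]
tcp_rot: [-3.142, -0.0, 2.837]
contact_force: [0.1, 0.7, 0.0]
grip_width: 90.0
finger_force: 0.0
```

{"api": "arm_command", "payload": {"gripper": [90,90,90,90,90], "dp": [[-1,-1,0],[-1,-1,0],[-1,-1,0],[-1,-1,0],[-1,-1,0]], "twist": [0,0,0,0,0]}}

```text
time: 1.98
tool_pos: [402.9, 29.5, 226.5]
tcp_rot: [3.141, -0.0, 2.837]
contact_force: [0.8, 0.3, 0.7]
grip_width: 89.6
finger_force: 0.0
```

{"api": "arm_command", "payload": {"gripper": [90,90,90,90,90], "dp": [[-1,-1,0],[0,0,0],[0,0,0],[0,0,0],[0,0,0]], "twist": [0,-1,-1,-1,-1]}}

```text
time: 2.6
tool_pos: [418.8, -0.8, 226.4]
tcp_rot: [3.141, -0.001, -3.095]
contact_force: [0.1, 0.4, 0.2]
grip_width: 90.1
finger_force: 0.0
```

{"api": "arm_command", "payload": {"gripper": [90,90,90,90,90], "dp": [[0,0,0],[0,0,0],[-0.5,-1,0],[0,-1,0],[0,-1,0]], "twist": [-0.8,-0.8,0,0,0]}}

```text
time: 3.22
tool_pos: [445.0, -72.8, 226.4]
tcp_rot: [3.141, -0.001, -2.957]
contact_force: [0.8, -0.9, 0.0]
grip_width: 90.3
finger_force: 0.0
```

{"api": "arm_command", "payload": {"gripper": [90,90,90,90,90], "dp": [[0,-1,0],[0,-1,0],[0,-1,0],[0,-1,0],[0,-1,0]], "twist": [0,0,0,0,0]}}

```text
time: 3.85
tool_pos: [467.8, -195.8, 226.3]
tcp_rot: [3.141, -0.001, -2.958]
contact_force: [-0.6, 0.6, 0.4]
grip_width: 90.3
finger_force: 0.0
```

{"api": "arm_command", "payload": {"gripper": [90,90,90,90,90], "dp": [[0,-1,0],[0,-1,0],[0,-1,1],[0,-1,1],[0,0,1]], "twist": [0,0,0,0,0]}}

```text
time: 4.47
tool_pos: [486.1, -295.0, 150.2]
tcp_rot: [3.141, -0.0, -2.959]
contact_force: [-0.4, -0.0, 0.1]
grip_width: 89.9
finger_force: 0.0
```

Run:
```python
from h import *
I,C,o=shot('wrist','w1'); show(o)
hsv=cv2.cvtColor(I,cv2.COLOR_RGB2HSV); m=((hsv[:,:,1]>80)&(hsv[:,:,2]>90))
print(proj(C,[[489,-291,20],[417,-307,20],[576,-272,5]]).round())
```

```text
4.47 [ 486.1 -295.   150.2] [ 3.141 -0.    -2.959] F [-0.4 -0.   0.1] w 89.9 0.0
[[323. 192.]
 [320. 114.]
 [325. 266.]]
```

View pics/w1.png

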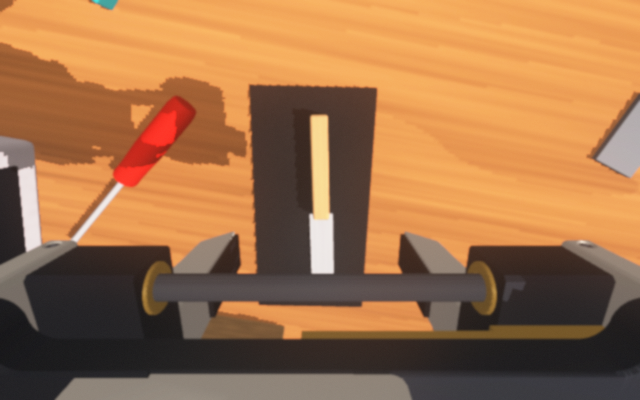

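The wrist picture shows the wooden handle from (319,115) to (321,218), with steel below it to about (321,275). The tip is hidden by the gripper.

```bash
cat > blade.py <<'E'
from h import *
def handle(I,C,z,box=(250,375,85,300)):
    hsv=cv2.cvtColor(I,cv2.COLOR_RGB2HSV); x0,x1,y0,y1=box
    m=np.zeros(I.shape[:2],np.uint8); m[y0:y1,x0:x1]=((hsv[:,:,1]>60)&(hsv[:,:,2]>140))[y0:y1,x0:x1]
    s=np.zeros_like(m); s[y0:y1,x0:x1]=((hsv[:,:,1]<60)&(hsv[:,:,2]>140))[y0:y1,x0:x1]
    return rect(m,C,z)[0], rect(s,C,z-20)[0]
E
python3 - <<'E'
from blade import *
o=get_obs(); C=cam('wrist',o); I=cv2.imread('pics/w1.png')[:,:,::-1].copy()
for r in handle(I,C,26,(255,370,95,272)): print(r)
R=Ro.from_euler('xyz',o['tcp_rot']).as_matrix(); print(R.round(3))
print(ray(C,[[312,116],[328,116],[313,213],[330,213]],26).round(1))
print(ray(C,[[310,217],[333,217],[311,270],[333,270]],7).round(1))
E
```

```text
(((463.1961364746094, -295.73583984375), (98.4356689453125, 17.367719650268555), 11.451576232910156), 235)
(((545.2138061523438, -279.34234619140625), (67.61734771728516, 25.09663200378418), 11.119600296020508), 165)
[[-0.983 -0.182 -0.005]
 [-0.182  0.983  0.004]
 [ 0.004  0.005 -1.   ]]
[[ 417.8 -311.5   26. ]
 [ 415.3 -297.6   26. ]
 [ 506.7 -294.8   26. ]
 [ 503.8 -278.7   26. ]]
[[ 518.2 -296.2    7. ]
 [ 513.9 -272.8    7. ]
 [ 578.5 -284.5    7. ]
 [ 574.2 -260.9    7. ]]
```

{"api": "arm_command", "payload": {"gripper": [60,60,60,60,60], "dp": [[-0.61,0.16,0],[0,0,1],[0,0,1],[0,0,1],[0,0,1]], "twist": [-0.19,0,0,0,0]}}

```text
time: 5.15
tool_pos: [502.4, -286.5, 52.6]
tcp_rot: [-3.14, 0.002, -2.939]
contact_force: [-0.1, -0.7, -0.2]
grip_width: 60.0
finger_force: 0.0
```

{"api": "arm_command", "payload": {"gripper": [40,40,40,40,40], "dp": [[0,0,0.6],[0,0,0.6],[0,0,0.3],[0,0,0.2],[0,0,0]], "twist": [0,0,0,0,0]}}

```text
time: 5.78
tool_pos: [500.5, -286.8, 9.3]
tcp_rot: [3.142, 0.0, -2.941]
contact_force: [1.0, 0.7, -0.1]
grip_width: 40.0
finger_force: 0.0
```

{"api": "arm_command", "payload": {"gripper": [40,0,0,0,0], "dp": [[0,-0.04,0.13],[0,0,0],[0,0,0],[0,0,0],[0,0,0]], "twist": [0,0,0,0,0]}}

```text
time: 6.4
tool_pos: [500.8, -287.9, 6.1]
tcp_rot: [-3.141, 0.0, -2.941]
contact_force: [-0.3, -1.3, 0.1]
grip_width: 15.5
finger_force: 30.0
```

{"api": "arm_command", "payload": {"gripper": [0,0,0,0,0], "dp": [[0,0,0],[0,0,0],[0,0,0],[0,0,-0.3],[0,0,-0.7]], "twist": [0,0,0,0,0]}}

```text
time: 7.02
tool_pos: [499.9, -287.0, 30.8]
tcp_rot: [3.139, -0.002, -2.941]
contact_force: [1.1, 0.1, -2.0]
grip_width: 15.8
finger_force: 30.0
```

{"api": "arm_command", "payload": {"gripper": [0,0,0,0,0], "dp": [[0,0,-1],[0,0,-1],[0,0,-1],[0,0,-1],[0,0,-1]], "twist": [0,0,0,0,0]}}

```text
time: 7.65
tool_pos: [500.5, -287.4, 157.9]
tcp_rot: [-3.141, 0.001, -2.941]
contact_force: [0.8, -0.2, -1.5]
grip_width: 15.3
finger_force: 30.0
```

{"api": "arm_command", "payload": {"gripper": [0,0,0,0,0], "dp": [[-0.65,1,-0.3],[-0.65,1,-0.3],[-0.65,1,-0.3],[-0.65,1,-0.3],[-0.65,1,-0.4]], "twist": [0,0,0,0,0]}}

```text
time: 8.28
tool_pos: [555.3, -147.8, 197.2]
tcp_rot: [3.142, 0.0, -2.941]
contact_force: [0.3, 0.6, -0.7]
grip_width: 16.0
finger_force: 30.0
```

{"api": "arm_command", "payload": {"gripper": [0,0,0,0,0], "dp": [[-0.65,1,0],[-0.65,1,0],[-0.65,1,0],[-0.65,1,0],[0,0,0]], "twist": [0,0,0,0,0]}}

```text
time: 8.9
tool_pos: [599.3, -36.1, 196.9]
tcp_rot: [3.141, 0.001, -2.938]
contact_force: [0.0, -0.3, -0.4]
grip_width: 15.9
finger_force: 30.0
```

Run:
```python
from h import *
I,C,o=shot('wrist','w2'); show(o)
u=np.array([np.cos(.2153),np.sin(.2153),0]); v=np.array([-u[1],u[0],0]); c=np.array([623.5,-22.5,0])
print(proj(C,[c+a*65*u+b*55*v+[0,0,68] for a in(-1,1) for b in(-1,1)]).round())
```

```text
8.9 [599.3 -36.1 196.9] [ 3.141e+00  1.000e-03 -2.938e+00] F [ 0.  -0.3 -0.4] w 15.9 30.0
[[269. 149.]
 [387. 148.]
 [276. 273.]
 [381. 272.]]
```

View pics/w2.png

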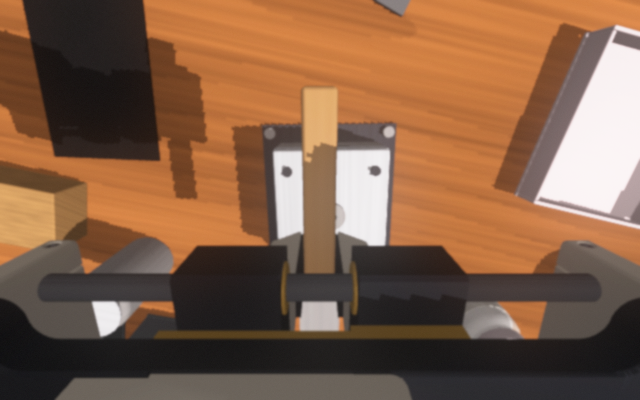

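Run:
```python
from h import *
o=get_obs(); C=cam('wrist',o); I=cv2.imread('pics/w2.png'); S=cv2.imread('pics/side0.png')
g=cv2.cvtColor(I,cv2.COLOR_BGR2GRAY).astype(float)
gy=cv2.Sobel(cv2.GaussianBlur(g,(3,3),0),cv2.CV_64F,0,1); gx=cv2.Sobel(cv2.GaussianBlur(g,(3,3),0),cv2.CV_64F,1,0)
cols=np.r_[280:298,342:384]; F=np.array([[c,140+np.argmax(gy[140:160,c])] for c in cols])
rows=np.arange(160,230); L=np.array([[264+np.argmax(gx[r,264:282]),r] for r in rows]); Rr=np.array([[380+np.argmin(gx[r,380:398]),r] for r in rows])
def line(P):
    W=ray(C,P,68)[:,:2].astype(np.float32); f=cv2.fitLine(W,cv2.DIST_HUBER,0,.01,.01).ravel(); return f
for n,P in (('front',F),('left-img',L),('right-img',Rr)):
    f=line(P); print(n,f.round(3),np.degrees(np.arctan2(f[1],f[0])).round(2), P[::15].tolist())
f,l,r=line(F),line(L),line(Rr)
def X(a,b): return a[2:]+a[:2]*np.linalg.solve(np.c_[a[:2],-b[:2]],b[2:]-a[2:])[0]
p,q=X(f,l),X(f,r); print(p,q,'mid',(p+q)/2,np.linalg.norm(p-q), 'normal heading',np.degrees(np.arctan2((q-p)[1],(q-p)[0]))-90)
A=cv2.resize(I[110:250,240:410],None,fx=2.3,fy=2.3,interpolation=cv2.INTER_CUBIC); B=cv2.resize(S[180:240,310:400],(A.shape[1],A.shape[0]),interpolation=cv2.INTER_CUBIC)
cv2.imwrite('pics/c2.png',np.hstack([A,B]))
```

```text
front [ 2.17000e-01 -9.76000e-01  5.57928e+02 -2.27350e+01] -77.47 [[280, 151], [295, 150], [354, 150], [369, 149]]
left-img [ 9.76000e-01  2.16000e-01  6.13169e+02 -7.90060e+01] 12.45 [[273, 160], [274, 175], [275, 190], [276, 205], [276, 220]]
right-img [9.77000e-01 2.14000e-01 5.92001e+02 2.87370e+01] 12.38 [[389, 160], [389, 175], [388, 190], [387, 205], [386, 220]]
[572.4304   -88.002686] [548.60736   19.215534] mid [560.5189   -34.393578] 109.832985 normal heading 12.527168
```

View pics/c2.png

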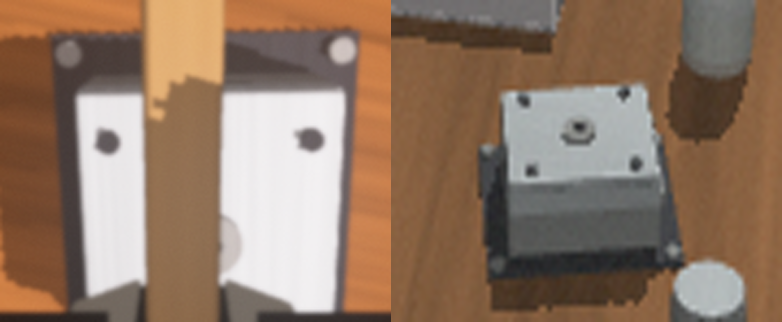

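Crops: the front edge of the cover is straight at rows ~149–151 of the wrist picture, and its measured width is 110 mm. The handle hides the notch itself. I'll back off, line up and descend in front.

{"api": "arm_command", "payload": {"gripper": [0,0,0,0,0], "dp": [[0,0,0],[1,0.4,0],[1,0,0],[1,0,0],[1,0,0]], "twist": [-0.17,0,0,0,0]}}

```text
time: 9.57
tool_pos: [498.2, -50.8, 196.3]
tcp_rot: [-3.141, 0.0, -2.927]
contact_force: [-1.0, -0.6, -1.7]
grip_width: 15.6
finger_force: 30.0
```

{"api": "arm_command", "payload": {"gripper": [0,0,0,0,0], "dp": [[1,0,0],[0.9,0,0],[0,0,1],[0,0,1],[0,0,1]], "twist": [0,0,0,0,0]}}

```text
time: 10.2
tool_pos: [452.7, -60.8, 120.8]
tcp_rot: [-3.141, 0.001, -2.927]
contact_force: [-0.2, -0.4, -1.7]
grip_width: 15.8
finger_force: 30.0
```

{"api": "arm_command", "payload": {"gripper": [0,0,0,0,0], "dp": [[0,0,1],[0,0,1],[0,0,1],[0,0,0.4],[0,0,0]], "twist": [0,0,0,0,0]}}

```text
time: 10.82
tool_pos: [452.7, -60.2, 35.9]
tcp_rot: [3.141, -0.001, -2.927]
contact_force: [0.6, -1.4, -0.3]
grip_width: 15.5
finger_force: 30.0
```

Run:
```python
from h import *
o=get_obs(); show(o)
h=np.radians(12.53);u=np.array([np.cos(h),np.sin(h)]);v=np.array([-u[1],u[0]]);M=np.array([560.5,-34.4])
d=o['tool_pos'][:2]-M; print('along',d@u,'lat',d@v,'head err',np.degrees((o['tcp_rot'][2]+np.pi-h)))
I,C,o=shot('side','s1'); p=proj(C,[[560,-34,35]])[0].astype(int); print(p)
cv2.imwrite('pics/s1c.png',cv2.resize(I[p[1]-50:p[1]+50,p[0]-90:p[0]+60,::-1],None,fx=5,fy=5,interpolation=cv2.INTER_CUBIC))
```

```text
10.82 [452.7 -60.2  35.9] [ 3.141e+00 -1.000e-03 -2.927e+00] F [ 0.6 -1.4 -0.3] w 15.5 30.0
along -110.79835410022245 lat -1.8439528809756744 head err -0.22908252641084226
[335 211]
```

View pics/s1c.png

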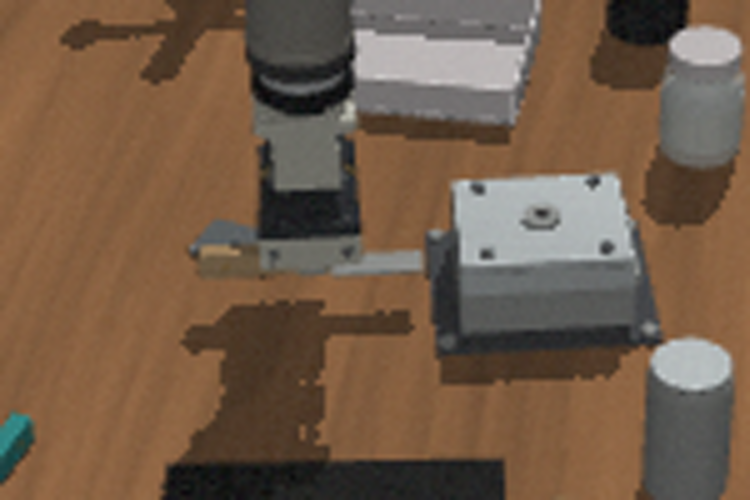

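The blade tip shows at crop (423,262), just in front of the mould, and the blade is about level. I'll check that against the prediction.

Run:
```python
from h import *
C=cam('side'); h=np.radians(12.3);u=np.array([np.cos(h),np.sin(h),0]);v=np.array([-u[1],u[0],0]);T=np.array([452.7,-60.2,33.9])
P={'tipR':T+81.6*u-12*v,'tipL':T+81.6*u+12*v+[0,0,3],'rear_bot':T-88.4*u-8*v,'rear_top':T-88.4*u-8*v+[0,0,22],'shoulder_bot':T+20*u-12*v}
for k,p in P.items(): print(k,((proj(C,p)[0]-[245,161])*5).round(1))
```

```text
tipR [417.4 267.6]
tipL [415.5 245.4]
rear_bot [193.6 275.5]
rear_top [191.5 252.5]
shoulder_bot [336.4 271.6]
```

{"api": "arm_command", "payload": {"gripper": [0,0,0,0,0], "dp": [[-0.3,0.05,-0.04],[-0.3,0,0],[-0.3,0,0],[-0.2,0,0],[-0.1,0,0]], "twist": [0,0,0,0,0]}}

```text
time: 11.5
tool_pos: [482.3, -52.0, 36.9]
tcp_rot: [3.141, -0.0, -2.926]
contact_force: [-0.6, 0.0, -1.8]
grip_width: 15.7
finger_force: 30.0
```

{"api": "arm_command", "payload": {"gripper": [0,0,0,0,0], "dp": [[-0.1,0,0],[-0.1,0,0],[-0.1,0,0],[0,0,0],[0,0,0]], "twist": [0,0,0,0,0]}}

```text
time: 12.12
tool_pos: [489.2, -50.6, 36.9]
tcp_rot: [3.141, -0.0, -2.926]
contact_force: [1.1, 0.2, -1.6]
grip_width: 15.7
finger_force: 30.0
```

{"api": "arm_command", "payload": {"gripper": [0,0,0,0,0], "dp": [[-0.12,0,0],[-0.12,0,0],[0,0,-0.08],[0,0,-0.08],[0,0,-0.08]], "twist": [0,0,0,0,0]}}

```text
time: 12.75
tool_pos: [495.2, -49.2, 42.9]
tcp_rot: [3.141, 0.0, -2.926]
contact_force: [2.3, 0.5, -6.1]
grip_width: 15.8
finger_force: 30.0
```

{"api": "arm_command", "payload": {"gripper": [0,0,0,0,0], "dp": [[0,0,-0.1],[0,0,-0.1],[0,0,-0.1],[0,0,-0.1],[0,0,-0.1]], "twist": [0,0,0,0,0]}}

```text
time: 13.38
tool_pos: [495.1, -49.3, 55.6]
tcp_rot: [3.141, -0.0, -2.926]
contact_force: [2.0, 0.0, -6.0]
grip_width: 15.8
finger_force: 30.0
```

Run:
```python
from h import *
o=get_obs(); show(o)
h=np.radians(12.53);u=np.array([np.cos(h),np.sin(h)]);v=np.array([-u[1],u[0]]);M=np.array([560.5,-34.4])
d=o['tool_pos'][:2]-M; print('along',d@u,'lat',d@v); print(o['moment'])
I,C,o=shot('side','s2'); p=[335,205]
cv2.imwrite('pics/s2c.png',cv2.resize(I[p[1]-50:p[1]+50,p[0]-90:p[0]+60,::-1],None,fx=5,fy=5,interpolation=cv2.INTER_CUBIC))
```

```text
13.38 [495.1 -49.3  55.6] [ 3.141 -0.    -2.926] F [ 2.  0. -6.] w 15.8 30.0
along -67.10000596941663 lat -0.32430937695763085
[0.06497401 0.01739985 0.02896589]
```

View pics/s2c.png

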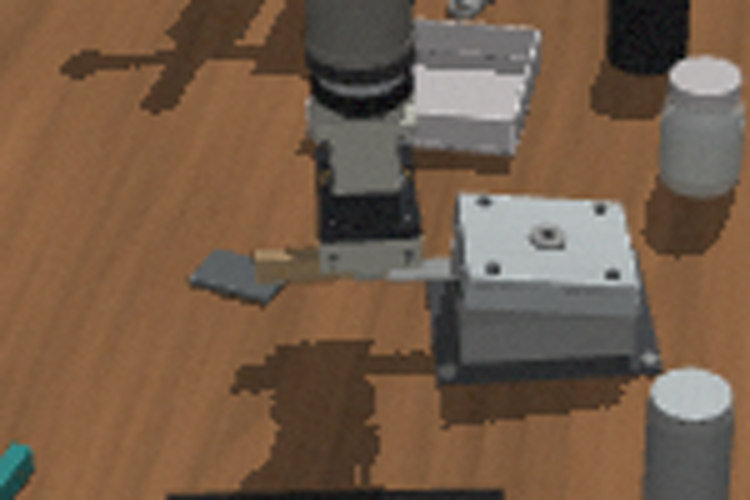

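The blade is in the notch. With about 4.5 N of lift, the cover's front is rising slightly, seen at crop (460,200–270). I'll carry on along the arc.

{"api": "arm_command", "payload": {"gripper": [0,0,0,0,0], "dp": [[-0.08,0,-0.54],[-0.12,0,-0.39],[-0.16,0,-0.37],[-0.18,0,-0.36],[-0.22,0,-0.34]], "twist": [0,0,0,0,0]}}

```text
time: 14.05
tool_pos: [513.8, -45.1, 106.0]
tcp_rot: [3.141, -0.001, -2.926]
contact_force: [-3.9, -1.5, -4.4]
grip_width: 16.0
finger_force: 30.0
```

Run:
```python
from h import *
o=get_obs(); show(o)
I,C,o=shot('side','s3'); p=[335,195]
cv2.imwrite('pics/s3c.png',cv2.resize(I[p[1]-50:p[1]+50,p[0]-90:p[0]+60,::-1],None,fx=5,fy=5,interpolation=cv2.INTER_CUBIC))
```

```text
14.05 [513.8 -45.1 106. ] [ 3.141e+00 -1.000e-03 -2.926e+00] F [-3.9 -1.5 -4.4] w 16.0 30.0
```

View pics/s3c.png

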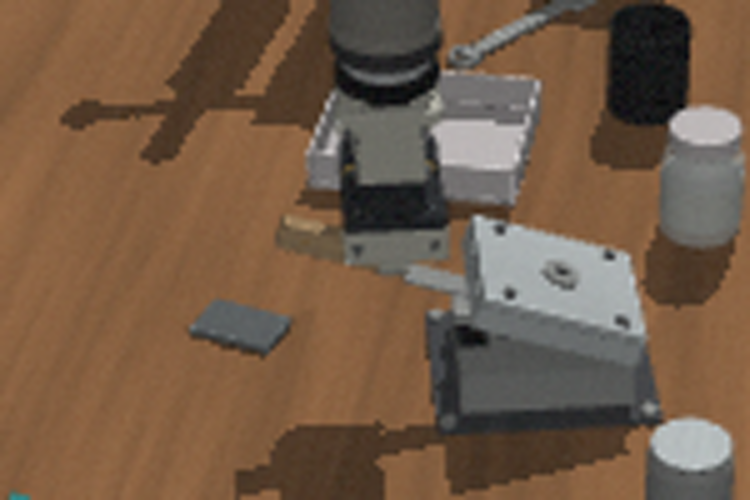

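The cover is up about 25°, but the blade has turned nose-down in the grip: handle rear at crop (283,225), blade meeting the cover at (465,290). I'll work out its pitch.

```bash
cat >> h.py <<'E'
hd=np.radians(12.53);U=np.array([np.cos(hd),np.sin(hd),0]);V=np.array([-U[1],U[0],0]);M0=np.array([560.5,-34.4,0])
def vplane(C,px,lat):   # ray -> (along,z) on plane lateral=lat of mould frame
    K,R,p=C; px=np.atleast_2d(px).astype(float); d=np.c_[px,np.ones(len(px))]@np.linalg.inv(K).T@R.T
    P=p+d*((lat-(p-M0)@V)/(d@V))[:,None]; return np.c_[(P-M0)@U,P[:,2]]
E
python3 - <<'E'
from h import *
C=cam('side'); f=lambda L:np.array(L)/5+[245,145]
print('handle rear top/bot, ',vplane(C,f([[279,222],[277,244],[345,258]]),-8).round(1).tolist())
print('blade near edge',vplane(C,f([[408,280],[455,292]]),-12).round(1).tolist())
print('cover near front low, rear low/ top front,top rear',vplane(C,f([[470,308],[640,362],[490,290],[645,330]]),-55).round(1).tolist())
o=get_obs(); d=o['tool_pos']-M0; print('TCP',d@U,d@V,d[2])
E
```

```text
handle rear top/bot,  [[-128.4, 152.2], [-130.9, 132.6], [-81.3, 116.7]]
blade near edge [[-35.1, 96.5], [-0.1, 83.1]]
cover near front low, rear low/ top front,top rear [[7.8, 99.9], [135.0, 41.2], [22.5, 115.3], [137.7, 71.1]]
TCP -46.57353394278803 -0.7001107661350368 107.13989570320442
```

{"api": "arm_command", "payload": {"gripper": [0,0,0,0,0], "dp": [[-0.3,0,0.11],[-0.3,0,0.11],[0,0,0],[-0.12,0,-0.34],[-0.18,0,-0.32]], "twist": [0,0,0,0,0]}}

```text
time: 14.72
tool_pos: [535.0, -40.3, 116.5]
tcp_rot: [3.141, -0.002, -2.926]
contact_force: [-1.9, 0.2, -5.0]
grip_width: 15.9
finger_force: 30.0
```

Run:
```python
from h import *
o=get_obs(); show(o); d=o['tool_pos']-M0; print('TCP',d@U,d@V,d[2])
I,C,o=shot('side','s4'); p=[335,195]
cv2.imwrite('pics/s4c.png',cv2.resize(I[p[1]-50:p[1]+50,p[0]-70:p[0]+60,::-1],None,fx=6,fy=6,interpolation=cv2.INTER_CUBIC))
```

```text
14.72 [535.  -40.3 116.5] [ 3.141e+00 -2.000e-03 -2.926e+00] F [-1.9  0.2 -5. ] w 15.9 30.0
TCP -26.172314195643033 -0.1926166804612892 116.48843388640681
```

View pics/s4c.png

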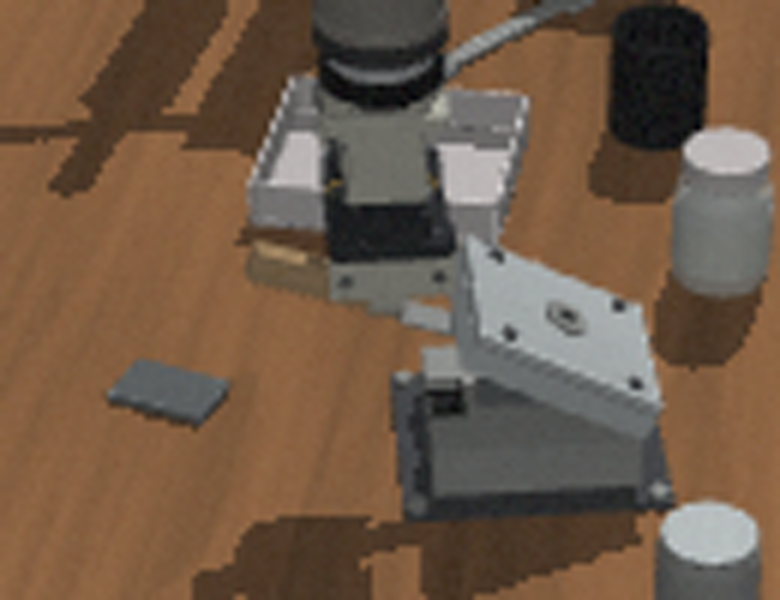

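Side view: the cover is at about 33° and rising, the blade is under its front band, and the mouth of the notch is visible at (445,400). I'll continue along the arc, a call at a time.

{"api": "arm_command", "payload": {"gripper": [0,0,0,0,0], "dp": [[-0.21,0,-0.31],[-0.24,0,-0.29],[-0.26,0,-0.27],[-0.28,0,-0.24],[-0.3,0,-0.22]], "twist": [0,0,0,0,0]}}

```text
time: 15.4
tool_pos: [567.8, -33.5, 150.2]
tcp_rot: [-3.141, 0.0, -2.926]
contact_force: [-2.3, -0.3, -3.5]
grip_width: 15.8
finger_force: 30.0
```

{"api": "arm_command", "payload": {"gripper": [0,0,0,0,0], "dp": [[-0.32,0,-0.15],[-0.34,0,-0.12],[-0.35,0,-0.09],[-0.36,0,-0.06],[-0.36,0,-0.03]], "twist": [0,0,0,0,0]}}

```text
time: 16.02
tool_pos: [610.1, -24.2, 161.1]
tcp_rot: [3.142, 0.0, -2.926]
contact_force: [-4.1, -0.7, -1.4]
grip_width: 16.1
finger_force: 30.0
```

{"api": "arm_command", "payload": {"gripper": [0,0,0,0,0], "dp": [[-0.37,0,0],[-0.37,0,0],[-0.37,0,0.03],[-0.37,0,0.05],[0,0,0]], "twist": [0,0,0,0,0]}}

```text
time: 16.65
tool_pos: [647.1, -16.1, 159.1]
tcp_rot: [-3.141, 0.003, -2.926]
contact_force: [0.4, -0.1, -0.6]
grip_width: 15.4
finger_force: 30.0
```

Run:
```python
from h import *
o=get_obs(); show(o); d=o['tool_pos']-M0; print('TCP',d@U,d@V,d[2])
I,C,o=shot('side','s5'); p=[345,180]
cv2.imwrite('pics/s5c.png',cv2.resize(I[p[1]-50:p[1]+50,p[0]-70:p[0]+60,::-1],None,fx=6,fy=6,interpolation=cv2.INTER_CUBIC))
cv2.imwrite('pics/t5.png',capture('top')[:,:,::-1])
```

```text
16.65 [647.1 -16.1 159.1] [-3.141e+00  3.000e-03 -2.926e+00] F [ 0.4 -0.1 -0.6] w 15.4 30.0
TCP 88.48193905320987 -0.9655429189551583 159.1079856608514
```

Run:
```python
from h import *
C=cam('side'); I=cv2.imread('pics/s5.png'); hsv=cv2.cvtColor(I,cv2.COLOR_BGR2HSV)
m=((hsv[:,:,1]<50)&(hsv[:,:,2]>85)).astype(np.uint8)
for th in (60,90,100,105): 
    t=np.radians(th); e=np.array([-np.cos(t),np.sin(t)]); n=np.array([np.sin(t),np.cos(t)])
    q=[np.array([130,40])+130*e, np.array([130,40])+130*e+28*n]
    print(th,proj(C,[M0+U*a-55*V+[0,0,z] for a,z in q]).round(0).tolist())
z=np.zeros_like(m); z[140:240,300:420]=m[140:240,300:420]
n,l,s,c=cv2.connectedComponentsWithStats(z)
for i in np.argsort(-s[:,4])[1:7]: 
    cs,_=cv2.findContours((l==i).astype(np.uint8),0,2); P=cv2.approxPolyDP(cs[0],2,True)[:,0]
    print(s[i].tolist(),P.tolist())
g=cv2.cvtColor(I,cv2.COLOR_BGR2GRAY)[145:235:4,325:405:3]//10
print('\n'.join(' '.join(f'{v:2d}' for v in r) for r in g))
```

```text
60 [[355.0, 194.0], [362.0, 191.0]]
90 [[373.0, 189.0], [381.0, 189.0]]
100 [[379.0, 189.0], [387.0, 190.0]]
105 [[382.0, 190.0], [390.0, 191.0]]
[306, 147, 67, 39, 1285] [[371, 147], [364, 152], [351, 148], [351, 153], [346, 150], [335, 156], [339, 156], [336, 159], [313, 158], [306, 175], [307, 181], [347, 185], [337, 181], [336, 177], [339, 173], [350, 176], [349, 160], [337, 159], [347, 152], [348, 157], [351, 153], [355, 166], [368, 166]]
[353, 166, 41, 53, 897] [[390, 167], [380, 167], [379, 172], [373, 176], [353, 177], [353, 183], [372, 190], [370, 202], [372, 207], [375, 201], [372, 214], [374, 218], [379, 216], [383, 196], [392, 190], [393, 176]]
[331, 201, 41, 26, 662] [[368, 201], [335, 203], [331, 208], [341, 207], [343, 212], [336, 216], [338, 226], [370, 225], [371, 219], [367, 218]]
[413, 142, 7, 41, 229] [[419, 142], [413, 156], [413, 182], [419, 182]]
[375, 229, 17, 11, 157] [[376, 230], [377, 239], [391, 239], [390, 231]]
[353, 143, 16, 4, 20] [[353, 143], [360, 146], [368, 143]]
 9 10 10 10 10  9  9 10 10  1  7 10 10 10  6  1  4  5 10 10 10 10 10 10 10 10 10
 9 10
[... 1076 characters left out ...]
9 11 12 12 13 12  8  9 10 10 10  6  6 10 10 11 11 10
 9 10  9 10 14 14 14 14 14 12 13 10 14 14 14  7  7 10 10  6  6 10 10 11 11 11 10
10  9  5  7  9  8 14  6  6  6  6  6  5 14  9  7  7 10 10  9 10 10 10 11 11 11 10
10  9  7  4  3  3 13  8  8  7  8 13 14 14  8  7 10 10 10  9 10 10 10 11 11 11 10
10  9  7  4 13 14 14 14 14 14 14 14 14 14  8  8 10 10  9 10 10 10 10 11 11 11 11
 9 10  7  6  8  9  9  8  8  8  8  8  8  8  8  8  4 10 10 10 10 11 10 11 11 11 10
10 10  6  7  8  8  8  8  8  8  9  8  8  8  8  8  4  6 10 10 10 10 10 11 11 11 10
10 10  9 12  4  4  4  3  4  4  4  4  3  4  4  3  4  4 18 18 18 10 10 11 11 11 10
10 10 10 10  6  5  6  9  9  6  9  9 10 11  6  6  6 18 18 18 18 18 13 11 10 10 10
```

The cover's near edge lies at (383–392,190) in the side view, which matches about 105°, past upright, and the force on the tool is nil. Retracting, then to the mat.

{"api": "arm_command", "payload": {"gripper": [0,0,0,0,0], "dp": [[0.4,0,0],[0.8,0,0],[1,0,0],[1,0,-0.4],[1,0,-0.4]], "twist": [0,0,0,0,0]}}

```text
time: 17.38
tool_pos: [541.7, -39.1, 179.6]
tcp_rot: [-3.141, 0.001, -2.926]
contact_force: [0.5, -0.2, -1.4]
grip_width: 15.9
finger_force: 30.0
```

{"api": "arm_command", "payload": {"gripper": [0,0,0,0,0], "dp": [[1,-0.6,-0.4],[0.5,-1,0],[0.5,-1,0],[0.5,-1,0],[0.5,-1,0]], "twist": [0,0,0,0,0]}}

```text
time: 18.0
tool_pos: [493.6, -168.0, 189.6]
tcp_rot: [-3.141, 0.001, -2.926]
contact_force: [1.0, 0.0, -1.8]
grip_width: 16.0
finger_force: 30.0
```

{"api": "arm_command", "payload": {"gripper": [0,0,0,0,0], "dp": [[0.5,-1,0],[0,-1,0],[0,-1,0.5],[0,-1,1],[0,-1,1]], "twist": [0,0,0,0,0.3]}}

```text
time: 18.62
tool_pos: [508.7, -292.8, 126.6]
tcp_rot: [-3.14, 0.001, -2.953]
contact_force: [0.3, 0.1, -0.8]
grip_width: 15.8
finger_force: 30.0
```

Run:
```python
from h import *
o=get_obs(); show(o)
I,C,o=shot('side','s6')
tp=o['tool_pos']; R=Ro.from_euler('xyz',o['tcp_rot']).as_matrix(); u=-R[:,0]; v=R[:,1]
for ph in (0,15,25):
    a=np.radians(ph); e=np.cos(a)*u+np.array([0,0,-np.sin(a)]); n=np.sin(a)*u+np.array([0,0,np.cos(a)])
    g=tp+[0,0,8]; print(ph,proj(C,[g+82*e-10*n,g-88*e-10*n,g-88*e+12*n]).round(1).tolist())
hsv=cv2.cvtColor(I,cv2.COLOR_RGB2HSV); p=proj(C,tp)[0].astype(int)
m=np.zeros(I.shape[:2],np.uint8); m[p[1]-40:p[1]+40,p[0]-60:p[0]+5]=1
w=(m>0)&(hsv[:,:,2]>100)&(hsv[:,:,1]>50)&(hsv[:,:,0]>14); ys,xs=np.nonzero(w); print(p,'wood px',len(xs),xs.min() if len(xs) else 0)
cv2.imwrite('pics/s6c.png',cv2.resize(I[p[1]-50:p[1]+50,p[0]-70:p[0]+60,::-1],None,fx=6,fy=6,interpolation=cv2.INTER_CUBIC))
```

```text
18.62 [ 508.7 -292.8  126.6] [-3.140e+00  1.000e-03 -2.953e+00] F [ 0.3  0.1 -0.8] w 15.8 30.0
0 [[333.7, 235.1], [282.6, 236.9], [282.1, 231.8]]
15 [[332.2, 239.9], [282.2, 231.5], [283.5, 226.5]]
25 [[330.3, 242.9], [283.0, 228.0], [285.4, 223.1]]
[309 235] wood px 136 249
```

{"api": "arm_command", "payload": {"gripper": [0,0,0,0,0], "dp": [[0,0,1],[0,0,1],[0,0,1],[0,0,0.4],[0,0,0.1]], "twist": [0,0,0,0,0]}}

```text
time: 19.3
tool_pos: [508.7, -291.9, 39.2]
tcp_rot: [-3.142, 0.0, -2.952]
contact_force: [-0.4, -0.2, -0.7]
grip_width: 15.6
finger_force: 30.0
```

{"api": "arm_command", "payload": {"gripper": [0,0,0,0,0], "dp": [[0,0,0.12],[0,0,0.12],[0,0,0.12],[0,0,0.12],[0,0,0.12]], "twist": [0,0,0,0,0]}}

```text
time: 19.92
tool_pos: [508.9, -292.2, 24.1]
tcp_rot: [-3.141, 0.0, -2.953]
contact_force: [-4.5, -1.3, 4.2]
grip_width: 15.9
finger_force: 30.0
```

{"api": "arm_command", "payload": {"gripper": [0,0,0,0,0], "dp": [[0,0,0.12],[0,0,0.12],[0,0,0.12],[0,0,0.1],[0,0,0]], "twist": [0,0,0,0,0]}}

```text
time: 20.55
tool_pos: [508.8, -291.9, 12.1]
tcp_rot: [3.141, -0.0, -2.953]
contact_force: [-1.0, -0.1, 0.7]
grip_width: 16.1
finger_force: 30.0
```

{"api": "arm_command", "payload": {"gripper": [0,0,0,0,0], "dp": [[0,0,0.08],[0,0,0.06],[0,0,0.06],[0,0,0.04],[0,0,0]], "twist": [0,0,0,0,0]}}

```text
time: 21.18
tool_pos: [508.8, -291.9, 6.7]
tcp_rot: [3.142, -0.0, -2.952]
contact_force: [-4.3, -0.4, 5.4]
grip_width: 16.1
finger_force: 30.0
```

Run:
```python
from h import *
I,C,o=shot('side','s7'); show(o)
tp=o['tool_pos']; R=Ro.from_euler('xyz',o['tcp_rot']).as_matrix(); u=-R[:,0]
for ph in (0,5,10):
    a=np.radians(ph); e=np.cos(a)*u+np.array([0,0,-np.sin(a)]); n=np.sin(a)*u+np.array([0,0,np.cos(a)])
    g=tp+[0,0,8]; print(ph,proj(C,[g+82*e-10*n,g-88*e-10*n,g-88*e+12*n]).round(1).tolist())
p=proj(C,tp-80*u+[0,0,10])[0].astype(int)
hsv=cv2.cvtColor(I,cv2.COLOR_RGB2HSV)
print(hsv[p[1]-12:p[1]+12,p[0]-2:p[0]+10:3,1].T.tolist()); print(hsv[p[1]-12:p[1]+12,p[0]-2:p[0]+10:3,2].T.tolist(),p)
```

```text
21.18 [ 508.8 -291.9    6.7] [ 3.142 -0.    -2.952] F [-4.3 -0.4  5.4] w 16.1 30.0
0 [[334.2, 261.4], [285.2, 263.1], [284.7, 258.4]]
5 [[333.9, 262.9], [284.9, 261.5], [285.0, 256.8]]
10 [[333.4, 264.4], [284.7, 259.8], [285.4, 255.1]]
[[131, 133, 134, 139, 131, 121, 46, 41, 21, 13, 65, 64, 75, 84, 70, 69, 32, 85, 64, 18, 66, 35, 16, 14], [132, 131, 132, 137, 132, 114, 7, 7, 28, 20, 95, 101, 102, 96, 89, 98, 98, 89, 41, 15, 29, 13, 28, 40], [133, 135, 136, 135, 132, 103, 23, 7, 19, 31, 97, 103, 98, 94, 100, 123, 96, 70, 28, 49, 49, 22, 13, 13], [130, 134, 130, 133, 133, 105, 28, 0, 23, 29, 94, 93, 98, 92, 96, 95, 98, 91, 0, 100, 13, 33, 39, 33]]
[[127, 128, 129, 136, 138, 112, 39, 31, 37, 39, 47, 60, 71, 61, 62, 52, 40, 24, 20, 28, 27, 29, 32, 36], [133, 140, 137, 136, 139, 87, 38, 38, 37, 38, 121, 154, 160, 106, 109, 107, 101, 60, 25, 34, 26, 38, 36, 32], [142, 136, 135, 134, 135, 89, 34, 36, 41, 33, 152, 154, 159, 103, 107, 104, 101, 58, 27, 21, 26, 35, 40, 38], [139, 137, 139, 140, 140, 90, 37, 36, 34, 35, 103, 99, 161, 103, 106, 105, 99, 53, 16, 23, 20, 31, 26, 31]] [287 260]
```

{"api": "arm_command", "payload": {"gripper": [20,26,40,50,50], "dp": [[0,0,0],[0,0,0],[0,0,0],[0,0,0],[0,0,-0.5]], "twist": [0,0,0,0,0]}}

```text
time: 21.85
tool_pos: [508.3, -291.5, 18.5]
tcp_rot: [3.14, -0.001, -2.953]
contact_force: [-1.4, -0.5, 0.4]
grip_width: 48.5
finger_force: 0.0
```

{"api": "arm_command", "payload": {"gripper": [50,50,50,50,50], "dp": [[0,0,-1],[0,0,-1],[0,0,-1],[0,0,-1],[0,0,-1]], "twist": [0,0,0,0,0]}}

```text
time: 22.48
tool_pos: [508.9, -292.0, 145.8]
tcp_rot: [-3.141, 0.001, -2.952]
contact_force: [0.2, -0.4, -0.4]
grip_width: 50.2
finger_force: 0.0
```

Run:
```python
from blade import *
I,C,o=shot('wrist','w8'); show(o)
for r in handle(I,C,26,(255,370,60,272)): print(r)
print(((I.max(2)>60)[60:270:10,255:370:6]).astype(int).sum())
```

```text
22.48 [ 508.9 -292.   145.8] [-3.141e+00  1.000e-03 -2.952e+00] F [ 0.2 -0.4 -0.4] w 50.2 0.0
(((471.3658142089844, -299.35968017578125), (98.2636489868164, 17.02371597290039), 11.220003128051758), 247)
(((556.7591552734375, -283.9318542480469), (71.48462677001953, 25.62468910217285), 11.39867877960205), 176)
414
```

{"api": "arm_command", "payload": {"gripper": [50,50,50,50,50], "dp": [[-0.56,0.98,-0.4],[-0.56,0.98,-0.4],[-0.56,0.98,-0.4],[-0.56,0.98,-0.2],[-0.56,0.98,0]], "twist": [0,0,0,0,0]}}

```text
time: 23.15
tool_pos: [555.0, -157.7, 179.8]
tcp_rot: [-3.141, 0.001, -2.953]
contact_force: [0.1, -0.8, -0.1]
grip_width: 50.2
finger_force: 0.0
```

{"api": "arm_command", "payload": {"gripper": [50,50,50,50,50], "dp": [[-0.56,0.98,0],[-0.56,0.98,0],[-0.56,0.98,0],[-0.56,0.98,0],[-0.5,0.9,0]], "twist": [-0.35,0,0,0,0]}}

```text
time: 23.78
tool_pos: [596.2, -25.2, 179.3]
tcp_rot: [-3.142, 0.0, -2.922]
contact_force: [-0.1, 0.5, -0.4]
grip_width: 50.0
finger_force: 0.0
```

Run:
```python
from h import *
I,C,o=shot('wrist','w9'); show(o)
c=M0+65*U
print('expected moulding corners',proj(C,[c+a*32*U+b*10*V+[0,0,56] for a in(-1,1) for b in(-1,1)]).round().tolist())
print('front edge lower',proj(C,[M0+b*55*V+[0,0,40] for b in(-1,1)]).round().tolist())
g=I.max(2)
print('\n'.join(' '.join(f'{v:2d}' for v in r) for r in (g[110:260:6,255:400:5]//10)))
```

```text
23.77 [596.2 -25.2 179.3] [-3.142  0.    -2.922] F [-0.1  0.5 -0.4] w 50.0 0.0
expected moulding corners [[308.0, 186.0], [329.0, 186.0], [309.0, 248.0], [328.0, 248.0]]
front edge lower [[262.0, 149.0], [375.0, 149.0]]
20 20 20 20 19 19 19 19 19 19 19 19 19 19 19 18 18 18 19 19 19 19 19 19 19 20 20 20 20
19 19 19 19 20 20 20 20 20 20 19 19 19 19 19 19 18 18 18 18 18 18 18 19 19 19 19 19 19
18 18 19 19 19 19 18 19 19 20 20 20 20 20 20 19 19 19 19 19 19 18 17 17 17 18 18 19 19
10 10  9 10  9  9 10  9  9  9 10  9  9  9 10 10 10  9 10 10 10 10 10 10  9 10 11 13 17
20 20  9  8  9  9  9 10  9  9 10  9  9  9  8  8  9  9  9 10 10 10 10 10  8 20 20 16 20
 9  8  7  7  7  6  7  7  7  6  7  7  7  6  7  7  7  7  7  7  7  9  9 10  9 17 15 18 20
 6  7  7  9  9  9  9  9  9  9  9  9  9  9  9  9  9  9  9  9  9  9  9  9 10 10 10 18 19
 6  7 20 20 20 20 20 20 20  9  6  6  5  5  5  5  5 14 20 20 20 20 20 20 19 10  9 18 19
 6  6 20 20 20 20 20 20 20 10  5  5  5  5  5  5  5 15 20 20 20 20 20 20 18 10 10 20 19
 7  6 19 20 20 20 20 20 20 10  5  5  5  5  5  5  5 15 20 20 20 20 20 20 17  9 10 19 20
 6  7 19 2
[... 594 characters left out ...]
8 18
 7  6 12 20 20 20 20 20 20 12 12  9 12 13 13 13 20 20 20 20 20 20 20 20 10  9 17 20 20
 8  6 10 20 20 20 20 20 20 14 12 10 12 13 13 14 20 20 20 20 20 20 20 19 10  9 18 19 19
 9  6  9 20 20 20 19 19 19 12 12  9 12 13 13 13 20 20 20 20 20 20 20 19  9  9 18 19 19
 9  6  8 19 20 20 20 19 19 13 12  9 12 12 13 13 20 20 20 20 20 20 20 18  9  9 19 19 19
11 11 11  6 17 20 19 19 19 17 12 10  6  5  8 14 19 20 20 20 20 20  8 10 11 11 15 18 19
11 11 10  4 15 20 19 19 19 19 19  9 11  7 12 14 19 20 20 20 19 19  6  5 11 11 11 11 11
11 11  6  4 14 19 19 19 19 19 20 20 19 19 19 20 20 20 20 19 19 19  5  4 10 11 11 11 11
11 11  4  4 10 17 19 19 19 19 19 20 19 20 20 20 20 19 20 19 19 19  5  4  6 11 11 11 11
```

View pics/w9.png

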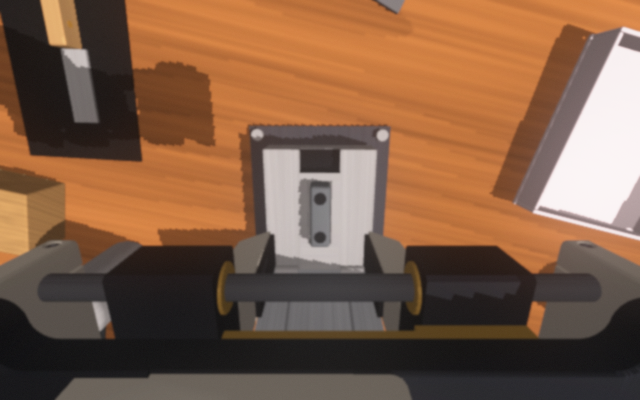

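The wrist picture shows the open mould with the moulding at (309–331, 181–246), as predicted. The cover is folded back, and the blade is flat on the mat at top left.

{"api": "arm_command", "payload": {"gripper": [50,50,50,50,50], "dp": [[-1,-0.05,0],[0,0,1],[0,0,1],[0,0,1],[0,0,1]], "twist": [0,0,0,0,0]}}

```text
time: 24.45
tool_pos: [620.6, -22.2, 78.5]
tcp_rot: [-3.141, 0.0, -2.922]
contact_force: [-0.4, -0.3, -0.7]
grip_width: 50.5
finger_force: 0.0
```

{"api": "arm_command", "payload": {"gripper": [50,50,50,50,50], "dp": [[0,0,0.6],[0,0,0.5],[0,0,0.2],[0,0,0.12],[0,0,0]], "twist": [0,0,0,0,0]}}

```text
time: 25.08
tool_pos: [620.9, -22.0, 43.8]
tcp_rot: [-3.141, 0.001, -2.922]
contact_force: [-0.8, -0.4, -0.1]
grip_width: 49.7
finger_force: 0.0
```

{"api": "arm_command", "payload": {"gripper": [0,0,0,0,0], "dp": [[0,0,0.03],[0,0,0],[0,0,0],[0,0,0],[0,0,0]], "twist": [0,0,0,0,0]}}

```text
time: 25.7
tool_pos: [620.7, -21.6, 42.9]
tcp_rot: [3.141, 0.0, -2.922]
contact_force: [0.2, 2.6, 1.7]
grip_width: 19.6
finger_force: 30.0
```

{"api": "arm_command", "payload": {"gripper": [0,0,0,0,0], "dp": [[0,0,0],[0,0,-0.2],[0,0,-0.4],[0,0,-0.6],[0,0,-0.8]], "twist": [0,0,0,0,0]}}

```text
time: 26.32
tool_pos: [620.9, -22.5, 94.0]
tcp_rot: [-3.141, 0.001, -2.922]
contact_force: [0.4, 0.8, -0.7]
grip_width: 19.7
finger_force: 30.0
```

{"api": "arm_command", "payload": {"gripper": [0,0,0,0,0], "dp": [[0,0,-1],[0,0,-1],[0,0,-1],[0,0,0],[0,0,0]], "twist": [0,0,0,0,0]}}

```text
time: 26.95
tool_pos: [620.3, -22.2, 167.3]
tcp_rot: [3.141, -0.001, -2.922]
contact_force: [0.5, 0.8, -0.9]
grip_width: 19.8
finger_force: 30.0
```

{"api": "arm_command", "payload": {"gripper": [0,0,0,0,0], "dp": [[0.4,0.98,0],[0.2,0.98,0],[0.2,0.98,0],[0.2,0.98,0],[0.2,0.98,0]], "twist": [0,0,0,0,0]}}

```text
time: 27.58
tool_pos: [563.7, 92.5, 167.1]
tcp_rot: [3.141, -0.001, -2.921]
contact_force: [0.4, 0.5, -0.5]
grip_width: 19.7
finger_force: 30.0
```

{"api": "arm_command", "payload": {"gripper": [0,0,0,0,0], "dp": [[0.2,0.98,0],[0.2,0.98,0],[0.2,0.98,0],[0.2,0.98,0],[0.2,0.98,0]], "twist": [0,0,0,0,0]}}

```text
time: 28.2
tool_pos: [512.5, 206.4, 167.1]
tcp_rot: [3.142, -0.001, -2.921]
contact_force: [0.1, 0.2, -0.5]
grip_width: 19.7
finger_force: 30.0
```

{"api": "arm_command", "payload": {"gripper": [0,0,0,0,0], "dp": [[0.2,0.98,0],[0.2,0.98,0],[0,0.98,0],[0,0,0],[0,0,0]], "twist": [0,0,0,0.97,0.97]}}

```text
time: 28.82
tool_pos: [486.8, 275.6, 167.0]
tcp_rot: [-3.141, -0.001, -3.092]
contact_force: [-0.2, -0.4, -0.5]
grip_width: 20.1
finger_force: 30.0
```

Run:
```python
from h import *
I,C,o=shot('wrist','w10'); show(o)
hsv=cv2.cvtColor(I,cv2.COLOR_RGB2HSV); m=((hsv[:,:,1]<50)&(hsv[:,:,2]>150)).astype(np.uint8); m[245:]=0
cs,_=cv2.findContours(m,0,2); c=max(cs,key=cv2.contourArea); P=cv2.approxPolyDP(c,4,True)[:,0]; print(P.tolist()); print(ray(C,P,35).round(0)[:,:2].tolist())
t=np.array([486.7,273.8]); a=np.radians(-1.9); e=np.array([np.cos(a),np.sin(a)]); f=np.array([-e[1],e[0]])
print(proj(C,[np.r_[t+i*90*e+j*75*f,35] for i,j in((-1,-1),(-1,1),(1,1),(1,-1))]).round().tolist())
```

```text
28.82 [486.8 275.6 167. ] [-3.141e+00 -1.000e-03 -3.092e+00] F [-0.2 -0.4 -0.5] w 20.1 30.0
[[245, 88], [242, 244], [267, 244], [300, 233], [300, 208], [307, 195], [332, 195], [338, 233], [376, 243], [398, 105], [405, 108], [387, 244], [409, 103]]
[[398.0, 205.0], [551.0, 198.0], [549.0, 224.0], [535.0, 258.0], [509.0, 257.0], [495.0, 264.0], [493.0, 288.0], [534.0, 297.0], [543.0, 337.0], [406.0, 343.0], [408.0, 350.0], [544.0, 348.0], [404.0, 353.0]]
[[242.0, 84.0], [409.0, 98.0], [381.0, 274.0], [240.0, 264.0]]
```

{"api": "arm_command", "payload": {"gripper": [0,0,0,0,0], "dp": [[0,0,1],[0,0,1],[0,0,1],[0,0,1],[0,0,0.8]], "twist": [0.95,0,0,0,0]}}

```text
time: 29.5
tool_pos: [486.9, 274.9, 46.3]
tcp_rot: [-3.141, -0.001, 3.111]
contact_force: [0.3, 0.1, -0.9]
grip_width: 20.0
finger_force: 30.0
```

{"api": "arm_command", "payload": {"gripper": [0,0,0,0,0], "dp": [[0,0,0.5],[0,0,0.3],[0,0,0.15],[0,0,0.1],[0,0,0.05]], "twist": [0,0,0,0,0]}}

```text
time: 30.12
tool_pos: [488.1, 274.7, 20.5]
tcp_rot: [3.141, 0.001, 3.109]
contact_force: [0.2, -0.3, -0.5]
grip_width: 19.6
finger_force: 30.0
```

{"api": "arm_command", "payload": {"gripper": [0,0,0,0,0], "dp": [[0,0,0.05],[0,0,0.04],[0,0,0.04],[0,0,0],[0,0,0]], "twist": [0,0,0,0,0]}}

```text
time: 30.75
tool_pos: [487.8, 274.7, 17.0]
tcp_rot: [3.141, 0.0, 3.109]
contact_force: [-0.3, 0.0, -0.3]
grip_width: 19.6
finger_force: 30.0
```

Nearly there. I'll creep down until contact.

{"api": "arm_command", "payload": {"gripper": [0,0,0,0,0], "dp": [[0,0,0.03],[0,0,0.02],[0,0,0],[0,0,0],[0,0,0]], "twist": [0,0,0,0,0]}}

```text
time: 31.38
tool_pos: [487.9, 274.7, 16.8]
tcp_rot: [3.141, 0.001, 3.109]
contact_force: [-3.6, -0.6, 9.6]
grip_width: 19.6
finger_force: 30.0
```

In contact with the tray floor. I'll release and lift.

{"api": "arm_command", "payload": {"gripper": [24,30,40,40,40], "dp": [[0,0,0],[0,0,0],[0,0,0],[0,0,-0.3],[0,0,-0.6]], "twist": [0,0,0,0,0]}}

```text
time: 32.0
tool_pos: [487.5, 274.6, 38.6]
tcp_rot: [-3.141, -0.001, 3.109]
contact_force: [0.1, 0.4, -0.1]
grip_width: 39.6
finger_force: 0.0
```

{"api": "arm_command", "payload": {"gripper": [40,40,40,40,40], "dp": [[0,0,-1],[0,0,-1],[0,0,-1],[0,0,-1],[0,0,-1]], "twist": [0,0,0,0,0]}}

```text
time: 32.62
tool_pos: [487.8, 274.7, 165.4]
tcp_rot: [3.141, 0.001, 3.109]
contact_force: [0.5, -0.6, 0.2]
grip_width: 40.1
finger_force: 0.0
```

Run:
```python
from h import *
I,C,o=shot('wrist','w11'); show(o)
g=cv2.cvtColor(I,cv2.COLOR_RGB2GRAY); hsv=cv2.cvtColor(I,cv2.COLOR_RGB2HSV)
m=np.zeros_like(g); m[120:240,270:370]=((g<150)&(hsv[:,:,1]<60))[120:240,270:370]
print('moulding',rect(m,C,30))
S=capture('side'); s=cv2.cvtColor(S,cv2.COLOR_RGB2HSV); m=((s[:,:,1]<50)&(s[:,:,2]>85)).astype(np.uint8); m[:160]=0; m[222:]=0; m[:,:365]=0; m[:,400:]=0
cs,_=cv2.findContours(m,0,2); print('cover',cv2.approxPolyDP(max(cs,key=cv2.contourArea),2,True)[:,0].tolist())
A=cv2.imread('pics/top0.png').astype(int); B=capture('top')[:,:,::-1].astype(int); D=(np.abs(A-B).max(2)>60).astype(np.uint8)
n,l,st,ce=cv2.connectedComponentsWithStats(D); print([(st[i].tolist()) for i in range(1,n) if st[i,4]>25])
```

```text
32.62 [487.8 274.7 165.4] [3.141e+00 1.000e-03 3.109e+00] F [ 0.5 -0.6  0.2] w 40.1 0.0
moulding [(((488.6089782714844, 273.0463562011719), (17.37035369873047, 64.50335693359375), 87.51310729980469), 154)]
cover [[390, 167], [382, 166], [378, 173], [374, 173], [378, 188], [377, 192], [374, 183], [371, 188], [371, 206], [375, 201], [372, 215], [374, 218], [379, 216], [383, 196], [392, 190], [393, 176]]
[[296, 121, 37, 26, 564], [310, 140, 15, 5, 29], [340, 141, 32, 9, 210], [302, 142, 34, 10, 174], [345, 153, 12, 32, 119], [316, 155, 8, 8, 33], [198, 162, 25, 49, 579], [198, 166, 8, 20, 90], [169, 170, 30, 22, 374], [319, 176, 13, 9, 90], [153, 181, 46, 50, 709], [225, 184, 25, 31, 646], [272, 204, 203, 144, 6719], [217, 210, 12, 25, 169], [163, 231, 59, 104, 2388], [210, 230, 12, 18, 106], [223, 243, 10, 24, 67], [201, 252, 18, 8, 96], [387, 268, 29, 9, 90], [207, 274, 20, 29, 359], [67, 298, 93, 68, 2845], [243, 300, 138, 42, 2474], [111, 311, 181, 89, 7860], [50, 318, 12, 11, 67], [31, 327, 27, 42, 506], [333, 349, 135, 51, 3129], [24, 365, 13, 14, 76], [79, 372, 21, 28, 271], [63, 384, 12, 11, 62]]
```

The moulding lies in the tray at (489, 273). The cover is still past upright, and the blade is flat on the mat, so I'm handing in.

```bash
python3 -c "
from plant import *
print(close_job())"
```

```text
the job is handed in; nothing more can be done
None
```

The job is handed in at about 33 s: the blade levered the mould open, the cover stands about 105° back and stays there, the blade lies flat on the mat and the moulding is set down in the tray.

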